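Seat the electrode plate in its spring-clip holder

TASK

Pick the aluminium electrode plate up off the cork mat by its red handle, slide its two ears down into the clip-lined slots of the blue-based holder, and press it gently home until it pushes the sprung copper pad in and lies flat and firm on the black seat around it (the seat is set to a different height each time); then let go of it. The holder's seat and posts are brittle, so never press hard, jam or knock them, and leave the mug, the brass weight and the cardboard box where they are.

Things in the scene. Friction and masses are not known exactly. Their poses are not given: they have to be found in the camera images.
- plate_grip (a point): centre of the plate's upright red handle: a block 20 mm (plate x) by 32 mm (plate y) by 40 mm high on the middle of a flat aluminium plate 70 (x) by 90 (y) by 5 mm thick, about 0.16 kg in all. The point is 25 mm above the plate's underside, 20 mm above its upper face; z up. An ear sticks out at the +y and at the -y end; the plate is the same either way round
- ear_a (a point): middle of the underside of the ear at the plate's +y end, 53 mm from the plate's middle; axes as the plate. The ear is 20 mm wide (x), reaches to 60.5 mm from the middle, is 5 mm thick and level with the plate
- ear_b (a point): the same on the ear at the plate's -y end
- mat: cork mat 130 x 170 mm, 6 mm thick, fixed; origin at the centre of its underside. The plate lies on it
- holder: plate holder, fixed to the table; origin at the centre of its underside, z up. Blue board 110 (x) by 190 (y) by 14 mm thick, carrying the two posts with their copper clips, and the seat. When the plate is home it lies level on the seat, above the holder's middle, its y along the holder's y, either way round
- posts: the two brittle white posts at the holder's +y and -y ends; same origin and axes as the holder. Each is 56 mm wide (x); inner faces 46.5 mm, outer faces 70.5 mm from the middle; tops 64 mm above the table. Between them the plate has 1.5 mm of play each way in y. They break if the plate is pressed on them with more than 25 N
- column: short fixed column in the holder's middle; origin at its foot, 14 mm above the table. It carries a firm flat black seat, 64 (x) by 80 (y) mm, set to a height that differs each time and is not measured: top 22 to 38 mm above the table, to be found by feel or by eye. A copper contact pad (30 by 50 mm) in it stands 3 mm proud on a soft spring (1.5 to 3.7 N). Breaks above 25 N
- slot_a (a point): middle of the mouth of the slot in the +y post, 54.5 mm from the holder's middle, 64 mm above the table. The slot is open at the top and towards the seat. Sprung copper clips line both its x sides: 25 mm apart at the flared top, 18 mm apart from 50 mm above the table downwards; each gives by up to 2.8 mm and presses the ear with about 3 N
- slot_b (a point): the same in the -y post. The clips of both slots together take 5 to 13 N of downward push to let the ears slide in, then grip them: the plate does not fall home by its weight, and stays where it is left, even with one ear hanging higher than the other
- mug: white mug, 80 mm across, 92 mm high; origin at the centre of its foot. Leave alone
- weight: brass weight with a stem, 48 mm across, 62 mm high; origin at the centre of its foot. Leave alone
- carton: open cardboard box 190 mm (x) by 140 mm (y) by 90 mm high; origin at the centre of its underside. Leave alone
Mind the look-alikes: they are no part of the job. Of the things that look like the holder, the largest one is meant.

How it is judged:
By the outcome, as a careful person would: the job done as asked, in the order asked, and still so for the second after the job is handed in, with the robot touching nothing.
It also fails if it takes over 64 s, if anything falls off the work surface, if the arm or the gripper's body presses on something with over 40 N, if the wrist force passes 120 N, or if a joint passes its speed limit or range.

ROBOT

A 7-joint arm with a two-finger parallel gripper is mounted at the origin on the work surface. World frame = base frame: x ahead of the robot, y to its left, z up, the work surface at z = 0. Lengths are in m, angles in rad, forces in N, time in s.
With the tool pointing down it reaches from about 0.4 to 0.875 m from the base axis. Payload 19.3 kg.
Tool frame: the origin (TCP) lies midway between the tips of the shut fingers; the grasp point (between the pads) lies 19 mm behind it; x points along the fingers, y is the direction in which the jaws open and shut, and the axes are right-handed (so a half turn about x gives the same grasp; the last joint's range is limited). The gripper opens to 85 mm and grips with 20 to 120 N. Pads are 22 mm wide; open, the fingers measure 114 mm over their backs; the gripper's body (76 mm by 85 mm) begins 54 mm behind the grasp point. The pads swing forward as they close: fully open they stand 13 mm farther back than shut.
Start: joints at [-1.376, 0.521, -0.036, 1.599, 0.021, 1.021, -0.113], TCP at [0.164, 0.603, 0.231] pointing down, gripper open.
Joint ranges: [-2.91, 2.91], [-0.3, 2.13], [-1.5, 1.42], [0.17, 2.43], [-1.26, 4.41], [0.16, 1.93], [-2.52, 2.52]. Speed limits (rad/s): [1.89, 1.89, 2.39, 2.39, 3.01, 3.01, 3.01].

INTERFACE

Orientations are given as [roll, pitch, yaw] about the fixed x, y, z axes, in that order (R = Rz(yaw) Ry(pitch) Rx(roll)).
In Python, from workcell import bot gives the robot as it stands. The module is installed in compiled form; this text tells all that it offers.
- The arm moves only by the tool servo_tool, never from a script. Its argument "targets" is a list of rows, each an object of numbers: "x", "y", "z": the shift along the tool's x, y, z as a fraction of full scale; "wx", "wy", "wz": the turn, a rotation vector about the tool's x, y, z as a fraction of full scale. A call has 1 to 12 rows; each row is the pose to reach, as a shift and turn from the pose measured when the call began, along the tool's axes at that moment, turning the shorter way round; what a row does not reach only later rows make up. Full scale, the value 1, is 40 cm for a shift and 360 degrees for a turn. A row lasts 1/8 s, in which the tool goes at most 62.5 mm and 10.7 degrees, less where a joint would pass 70% of its speed; a pose out of reach is approached as far as the arm can. A call with a number of a shift or a turn outside -1 to 1 is refused whole. A call with a gripper value outside its range is refused whole. "grip" is the gripper command: -1 is shut, 1 is fully open, values between are in proportion, set as the call begins (left out, the last holds). The fingers move at their own pace and stop on an object; "squeeze" is the grip in N (left out, the last holds). Time passes only in rows, so rows that repeat a pose let the fingers close. It gives the time, the measured TCP pose, the force and the opening at its end, in the units of the state.
- bot.observe(): the state, without advancing time (a new reading comes with each control period).
- bot.grab_frame(name): name is "side" or "top"; returns (picture, depth): 400x640x3 uint8, red, green, blue; 400x640 float32, m along the optical axis (not along the pixel's ray), 0 where there is no reading.
- bot.get_calibration(name): a dict with "intrinsics" (3x3 intrinsics, pixels), "k1" (the pictures are not rectified: a ray, as slopes to the right and down, at radius r is drawn at 1 + k1 r^2 times it, then the intrinsics apply), "R" (3x3) and "t" (3): a world point X has camera coordinates R X + t. Camera axes: x right, y down, z forward; pixel columns grow to the right and rows downward; lengths in m; the calibration is good to about 2 mm. A picture is of the moment at which its call begins. get_calibration takes no time and is no camera call.
- bot.job_done(): hands the job in, once; it reports no verdict.
Trained networks look in the newest picture that a camera, given by its name, has taken for a name from the list of things; names that differ only in an ending like _2 or _b are one class to them, and where a whole thing is asked for, a point or a joint stands for the part that bears it (a point fixed in the world has none). Each returns a list of dicts, best first, with "confidence" (0 to 1); they miss things now and then, are a little off and sometimes report something else, mostly with a low value. They report only what shows in the picture. A call takes as long as a camera call. They do not tell look-alikes from the thing itself.
- bot.trace(camera, target): "mask" (400x640 bool, what is visible of it) and "pixel" ([column, row] in pixels, amid what is visible of it).
The state is a dict: "clock": time; "qpos": joint angles; "qd": joint speeds; "joint_efforts": joint torques, N m; "position": TCP position; "tool_rot": TCP orientation; "force": force on the tool from outside, world axes, zero at the start; "moment": the same for the moment, N m; "grip_width": finger opening in m.
Only numpy, scipy, OpenCV 4.12 (cv2) and the standard library are available. Lean on these libraries where they do the work, as an engineer would, in place of code of your own. Each camera call takes 0.05 s, during which the arm holds its last target. There are 200 camera calls.

## Working session

There is one attempt and no reset: what is moved stays moved. The work goes in short steps, Python scripts to look and compute and a tool call to move; the robot and the scene stay as the last step left them, time stands still between calls to the robot, and variables do not carry over. Pictures are saved under pics/ and viewed, on a budget of 10 in all, crops included, one or two more only if the job needs it, and the job is handed in when it is done.

Besides the shell and the picture viewer there is one more tool, called after "Emit:" as name(argument=value, ...), one argument or row to a line, values as JSON. servo_tool: Moves the arm, as the interface text tells. Shift numbers are shares of 40 cm and turn numbers shares of 360 degrees, none past 1 either way. Its arguments: {"type":"object","properties":{"targets":{"type":"array"},"grip":{"type":"number"},"squeeze":{"type":"number"}},"required":["targets"]}

```bash
mkdir -p pics; cat > h.py <<'E'
import numpy as np, cv2
from workcell import bot
from scipy.spatial.transform import Rotation as Ro
def cloud(cam,depth):
    c=bot.get_calibration(cam);K=np.array(c["intrinsics"],float);R=np.array(c["R"]);t=np.array(c["t"])
    v,u=np.mgrid[:400,:640].astype(float)
    p=np.stack([(u-K[0,2])/K[0,0],(v-K[1,2])/K[1,1]],-1);q=p.copy()
    for _ in range(15): q=p/(1+c["k1"]*(q**2).sum(-1,keepdims=True))
    X=np.concatenate([q,np.ones_like(q[...,:1])],-1)*depth[...,None]
    return (X-t)@R
def proj(cam,X):
    c=bot.get_calibration(cam);K=np.array(c["intrinsics"]);x=np.array(c["R"])@X+np.array(c["t"])
    q=x[:2]/x[2];q=q*(1+c["k1"]*(q@q));return K[:2,:2]@q+K[:2,2]
def save(n,im): cv2.imwrite("pics/"+n,im[...,::-1])
E
python3 - <<'E'
from h import *
ims=[]
for cam in("top","side"):
    im,d=bot.grab_frame(cam);np.savez(cam+"0.npz",im=im,d=d,P=cloud(cam,d));ims.append(im)
    P=cloud(cam,d)
    for n in("plate_grip","holder","posts","column","mat"):
        for r in bot.trace(cam,n)[:3]:
            m=r["mask"]&(d>0);print(cam,n,round(r["confidence"],2),np.round(r["pixel"]),m.sum(),np.round(np.median(P[m],0),3))
save("top0.png",ims[0]);save("side0.png",ims[1])
s=bot.observe();print(s)
E
```

```text
top plate_grip 0.63 [349. 204.] 976 [ 0.538 -0.187  0.012]
top holder 0.82 [220. 214.] 2905 [0.504 0.158 0.017]
top holder 0.71 [198. 298.] 1766 [0.279 0.208 0.015]
top holder 0.57 [193. 134.] 1526 [0.718 0.254 0.014]
top posts 0.86 [200. 137.] 296 [0.722 0.257 0.044]
top posts 0.71 [208. 296.] 259 [0.279 0.178 0.048]
top posts 0.65 [199. 213.] 449 [0.508 0.202 0.063]
top column 0.88 [193. 298.] 425 [0.278 0.21  0.018]
top column 0.85 [216. 212.] 713 [0.507 0.163 0.028]
top column 0.69 [189. 136.] 358 [0.723 0.259 0.018]
top mat 0.73 [348. 186.] 1872 [ 0.578 -0.182  0.007]
side plate_grip 0.88 [342. 242.] 744 [ 0.535 -0.199  0.012]
side holder 0.84 [281. 169.] 1558 [0.502 0.146 0.02 ]
side holder 0.83 [211. 182.] 1033 [0.281 0.198 0.014]
side holder 0.61 [330. 131.] 781 [0.72  0.244 0.014]
side posts 0.88 [282. 169.] 533 [0.504 0.111 0.048]
side posts 0.63 [330. 133.] 264 [0.723 0.225 0.035]
side posts 0.62 [206. 172.] 318 [0.28  0.233 0.036]
side column 0.77 [282. 159.] 200 [0.512 0.176 0.027]
side column 0.49 [213. 176.] 146 [0.288 0.216 0.017]
side mat 0.78 [356. 246.] 1546 [ 0.576 -0.207  0.006]
{'clock': 0.6, 'qpos': array([-1.37620188,  0.52140306, -0.03628962,  1.59949161,  0.02120099,
        1.02112151, -0.11284402]), 'qd': array([-0.00072344, -0.00061129,  0.00177669, -0.00057985, -0.00052087,
       -0.00232103,  0.00058831]), 'joint_efforts': array([-6.43083240e-04, -9.26468611e+01,  1.97675698e+00, -3.70145202e+01,
        1.78078632e-02,  2.14687629e-03, -3.89911975e-05]), 'position': array([0.16359672, 0.60319789, 0.231292  ]), 'tool_rot': array([-1.34604556,  1.57075704, -1.61093559]), 'force': array([-0.10085228, -0.63482784,  0.80617353]), 'moment': array([-0.00392874,  0.0171543 , -0.0229638 ]), 'grip_width': 0.08560192148682111}
```

View pics/top0.png

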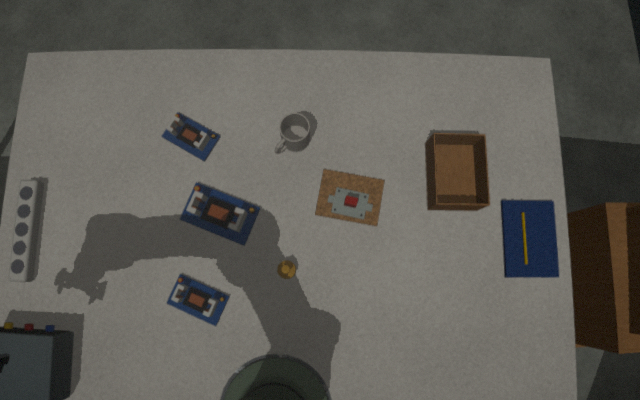

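View pics/side0.png

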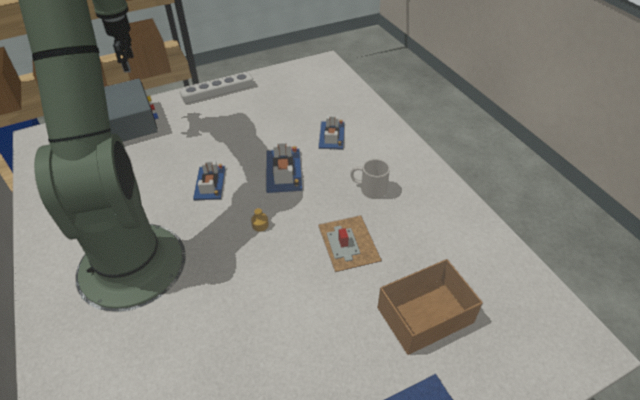

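The three holder look-alikes in the top picture are at (220,212), (197,298) and (192,135). The first is the largest, with a mask of 2905 px against 1766 and 1526, so it is the one meant. The plate is at (351,203) on the cork. I'll fit both and confirm them in a crop.

```bash
python3 - <<'E'
from h import *
z=np.load("top0.npz");im,d,P=z["im"],z["d"],z["P"]
hsv=cv2.cvtColor(im,cv2.COLOR_RGB2HSV);H,S,V=[hsv[...,i].astype(int) for i in range(3)]
v,u=np.mgrid[:400,:640]
def rect(m,n):
    X=P[m&(d>0)];r=cv2.minAreaRect((X[:,:2]*1000).astype(np.float32));print(n,len(X),np.round(r[0],1),np.round(r[1],1),round(r[2],1),"mean",np.round(X.mean(0)*1e3,1),"zmed",np.round(np.percentile(X[:,2],[5,50,95])*1e3,1));return X
box=lambda a,b,c,e:(u>a)&(u<b)&(v>c)&(v<e)
hb=box(170,270,170,250)
rect(hb&(H>100)&(H<130)&(S>110)&(P[...,2]>.007)&(P[...,2]<.022),"blue")
rect(hb&(P[...,2]>.008),"board all")
X=rect(hb&(P[...,2]>.055),"posttops")
rect(hb&(V<60)&(P[...,2]>.018)&(P[...,2]<.05),"seat dark")
rect(hb&(H<18)&(S>90)&(P[...,2]>.018)&(P[...,2]<.05),"pad")
pb=box(310,390,165,230)
red=pb&((H<6)|(H>172))&(S>130)
rect(red&(P[...,2]>.04),"red top")
pl=pb&(S<70)&(P[...,2]>.006)&(P[...,2]<.03)
rect(pl,"plate")
rect(pb&(P[...,2]>.003),"mat")
for cam,n in(("top","holder"),):
    pass
for n in("mug","weight","carton"):
    for r in bot.trace("top",n)[:1]:
        m=r["mask"]&(d>0);print(n,np.round(np.median(P[m],0),3),np.round(r["pixel"]))
a=cv2.resize(im[165:255,165:285],None,fx=4,fy=4,interpolation=cv2.INTER_CUBIC);b=cv2.resize(im[160:235,305:395],None,fx=4.2,fy=4.2,interpolation=cv2.INTER_CUBIC)
o=np.zeros((600,800,3),np.uint8);a=np.clip(a*1.8,0,255);b=np.clip(b*1.3,0,255);o[:a.shape[0],:480]=a;o[-240:,400:]=cv2.resize(b,(400,320))[40:280];save("c1.png",o)
E
```

```text
blue 433 [507.2 161.3] [185.2 106. ] 68.8 mean [512.3 154.4  14.9] zmed [11.6 14.9 18.5]
board all 2840 [500.6 144.4] [265. 114.] 71.2 mean [504.6 158.3  25.5] zmed [11.7 17.6 64.6]
posttops 338 [507.9 163. ] [142.1  56.2] 69.7 mean [506.4 160.   63.8] zmed [58.1 64.2 67.5]
seat dark 671 [506.6 160.8] [184.3 102.8] 68.7 mean [505.3 157.8  26.8] zmed [18.6 27.  33.4]
pad 254 [520.5 158.8] [170.3  60.7] 69.1 mean [511.9 166.6  30. ] zmed [25.7 29.9 34. ]
red top 92 [ 541.2 -186.8] [31.1 20. ] 77.2 mean [ 539.8 -186.6   50.8] zmed [43.1 51.4 55.5]
plate 875 [ 557.2 -178. ] [196.6 159.2] 84.9 mean [ 541.2 -185.8   11.7] zmed [ 7.4 11.6 15.4]
mat 3172 [ 557.3 -189.8] [174.5 214.7] 0.8 mean [ 556.1 -186.3    9.7] zmed [ 3.5  7.9 15.8]
mug [ 0.73  -0.032  0.043] [293. 132.]
weight [ 0.361 -0.023  0.032] [288. 268.]
carton [ 0.628 -0.48   0.01 ] [456. 171.]
```

View pics/c1.png

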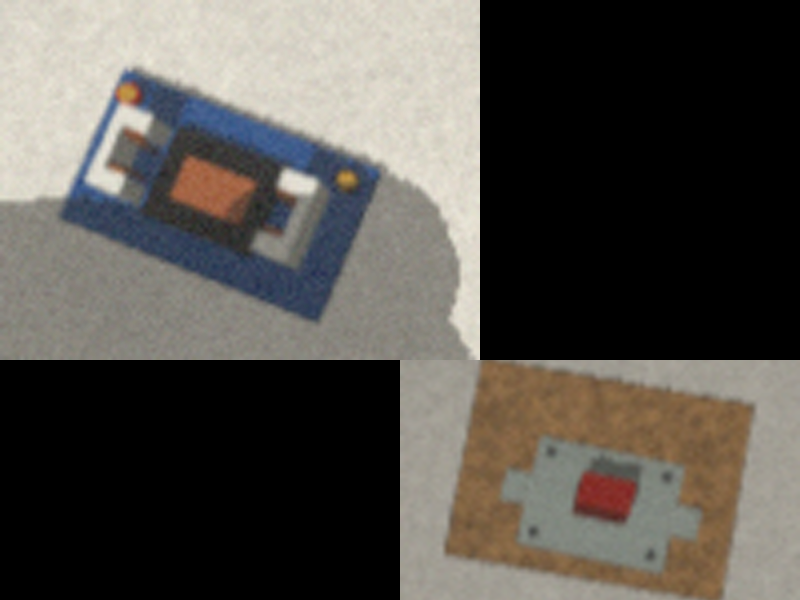

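The crop confirms both: the big holder has its blue board, two white posts and a pad between them, at (220,212). The plate has its ears left and right and the red handle in the middle. Next I'll refine the angles and work out the move to the plate.

```bash
cat >> h.py <<'E'
def move(p,ang,R=None,pos=None):
    """rows numbers to get tool-down pose at p (m), jaw axis at world angle ang deg (mod 180)"""
    s=bot.observe();R0=Ro.from_euler("xyz",s["tool_rot"]).as_matrix();p0=s["position"]
    best=None
    for k in(0,180):
        a=np.radians(ang+k);y=np.array([np.cos(a),np.sin(a),0]);x=np.array([0,0,-1.]);T=np.stack([x,y,np.cross(x,y)],1)
        w=Ro.from_matrix(R0.T@T).as_rotvec()
        if best is None or np.linalg.norm(w)<np.linalg.norm(best): best=w
    sh=R0.T@(np.array(p)-p0)
    print("shift",np.round(sh/.4,4),"turn",np.round(best/2/np.pi,4),"deg",np.round(np.degrees(best),1),"mm",np.round(sh*1e3,1))
E
python3 - <<'E'
from h import *
for cam in("top","side"):
    z=np.load(cam+"0.npz");im,d,P=z["im"],z["d"],z["P"]
    hsv=cv2.cvtColor(im,cv2.COLOR_RGB2HSV);H,S,V=[hsv[...,i].astype(int) for i in range(3)]
    near=lambda c,r:np.hypot(P[...,0]-c[0],P[...,1]-c[1])<r
    def rect(m,n):
        X=P[m&(d>0)];r=cv2.minAreaRect((X[:,:2]*1000).astype(np.float32));
        C=np.cov(X[:,:2].T);w,E=np.linalg.eigh(C);a=np.degrees(np.arctan2(E[1,1],E[0,1]))%180
        print(cam,n,len(X),np.round(r[0],1),np.round(r[1],1),round(r[2],1),"pca",round(a,2),"mean",np.round(X.mean(0)*1e3,1),"z",np.round(np.percentile(X[:,2],[10,50,90])*1e3,1))
    rect(near((.508,.163),.085)&(abs(P[...,2]-.064)<.006),"posttops")
    pl=near((.541,-.187),.07)&(S<60)&(abs(P[...,2]-.011)<.008)
    pl=cv2.morphologyEx(pl.astype(np.uint8),cv2.MORPH_OPEN,np.ones((3,3)))>0
    rect(pl,"plate")
    red=near((.541,-.187),.04)&((H<8)|(H>170))&(S>120)
    rect(red&(abs(P[...,2]-.051)<.004),"redtop"); rect(red,"red")
    rect(near((.508,.163),.035)&(H<18)&(S>90)&(P[...,2]<.05)&(P[...,2]>.02),"pad")
    rect(near((.508,.163),.046)&(V<55)&(P[...,2]<.05)&(P[...,2]>.02),"seat")
s=bot.observe();print(Ro.from_euler("xyz",s["tool_rot"]).as_matrix().round(3))
move([.5,.2,.231],-12);move([.541,-.187,.15],-12)
E
```

```text
top posttops 319 [507.9 163.1] [142.1  56.2] 69.7 pca 70.53 mean [506.8 160.6  64.1] z [61.  64.3 66.9]
top plate 810 [ 540.8 -186.9] [120.5  71.2] 77.3 pca 79.28 mean [ 539.4 -186.4   11.9] z [ 9.1 11.8 14.6]
top redtop 75 [ 540.7 -187. ] [30.5 18.3] 78.7 pca 79.33 mean [ 540.5 -187.2   51.5] z [49.2 51.5 54.1]
top red 106 [ 541.  -186.7] [31.2 20.2] 79.0 pca 79.56 mean [ 539.1 -186.5   48.7] z [39.8 51.1 54.5]
top pad 231 [507.9 163.3] [52.3 33. ] 72.5 pca 69.82 mean [507.3 163.1  29.7] z [26.7 29.8 32.4]
top seat 466 [508.4 162.2] [79.9 64.3] 68.8 pca 67.89 mean [508.  162.2  27.2] z [24.5 27.2 30.1]
side posttops 195 [507.8 161.2] [148.1  54.6] 68.9 pca 68.53 mean [505.2 153.9  62.9] z [59.4 63.1 65.9]
side plate 632 [ 542.5 -187.4] [124.3  74.2] 78.9 pca 84.3 mean [ 537.8 -195.3   10.5] z [ 7.5 10.6 13.2]
side redtop 64 [ 539.8 -188.1] [31.8 18.9] 74.8 pca 74.26 mean [ 539.8 -189.5   50.5] z [48.2 50.5 52.5]
side red 73 [ 539.8 -188.1] [31.8 18.9] 74.8 pca 75.72 mean [ 539.3 -190.4   48.7] z [45.6 50.3 52.3]
side pad 89 [508.8 162.6] [51.7 28.9] 69.1 pca 67.04 mean [509.4 165.5  28.8] z [26.2 28.7 31.5]
side seat 2 [491.1 179.8] [3.5 0. ] 125.8 pca 125.8 mean [491.1 179.8  23.1] z [22.  23.1 24.2]
[[-0.     0.262  0.965]
 [-0.     0.965 -0.262]
 [-1.    -0.    -0.   ]]
shift [ 7.0000e-04 -7.5270e-01  1.0755e+00] turn [0.2412 0.     0.    ] deg [86.8  0.   0. ] mm [ 3.000e-01 -3.011e+02  4.302e+02]
shift [ 0.2032 -1.6597  1.4277] turn [0.2412 0.     0.    ] deg [86.8  0.   0. ] mm [  81.3 -663.9  571.1]
```

Emit:
servo_tool(
  targets=[
    {"x": 0, "y": -0.664, "z": 0.922, "wx": 0.12},
    {"x": 0, "y": -0.664, "z": 0.922, "wx": 0.12},
    {"x": 0, "y": -0.664, "z": 0.922, "wx": 0.12},
    {"x": 0, "y": -0.664, "z": 0.922, "wx": 0.12},
    {"x": 0, "y": -0.664, "z": 0.922, "wx": 0.12},
    {"x": 0, "y": -0.664, "z": 0.922, "wx": 0.12},
    {"x": 0, "y": -0.664, "z": 0.922, "wx": 0.12},
    {"x": 0, "y": -0.664, "z": 0.922, "wx": 0.12},
    {"x": 0, "y": -0.664, "z": 0.922, "wx": 0.12},
  ],
  grip=1,
  squeeze=90,
)

```text
$.targets[0]: bad value
```

```bash
python3 - <<'E'
from h import *
move([.53,-.1,.2],-12);move([.541,-.187,.12],-12)
E
```

```text
shift [ 0.0782 -1.4569  1.3442] turn [0.2412 0.     0.    ] deg [86.8  0.   0. ] mm [  31.3 -582.8  537.7]
shift [ 0.2782 -1.6597  1.4277] turn [0.2412 0.     0.    ] deg [86.8  0.   0. ] mm [ 111.3 -663.9  571.1]
```

Emit:
servo_tool(
  targets=[
    {"x": 0.0, "y": -0.664, "z": 0.922, "wx": 0.12, "wy": 0.0, "wz": 0.0},
    {"x": 0.0, "y": -0.664, "z": 0.922, "wx": 0.12, "wy": 0.0, "wz": 0.0},
    {"x": 0.0, "y": -0.664, "z": 0.922, "wx": 0.12, "wy": 0.0, "wz": 0.0},
    {"x": 0.0, "y": -0.664, "z": 0.922, "wx": 0.12, "wy": 0.0, "wz": 0.0},
    {"x": 0.0, "y": -0.664, "z": 0.922, "wx": 0.12, "wy": 0.0, "wz": 0.0},
    {"x": 0.0, "y": -0.664, "z": 0.922, "wx": 0.12, "wy": 0.0, "wz": 0.0},
    {"x": 0.0, "y": -0.664, "z": 0.922, "wx": 0.12, "wy": 0.0, "wz": 0.0},
    {"x": 0.0, "y": -0.664, "z": 0.922, "wx": 0.12, "wy": 0.0, "wz": 0.0},
    {"x": 0.0, "y": -0.664, "z": 0.922, "wx": 0.12, "wy": 0.0, "wz": 0.0},
  ],
  grip=1,
  squeeze=90,
)

```text
clock: 1.88
position: [0.4504, 0.2498, 0.2313]
tool_rot: [2.006, 1.571, 0.985]
force: [-0.7, 1.4, 0.5]
grip_width: 0.0853
```

```bash
python3 - <<'E'
from h import *
print(bot.observe()["clock"]);move([.541,-.187,.12],-12)
E
```

```text
1.875
shift [ 0.2782 -0.3779  1.0493] turn [ 0.1209 -0.     -0.    ] deg [43.5 -0.  -0. ] mm [ 111.3 -151.1  419.7]
```

Emit:
servo_tool(
  targets=[
    {"x": 0.05, "y": -0.36, "z": 1.0, "wx": 0.121, "wy": 0.0, "wz": 0.0},
    {"x": 0.05, "y": -0.36, "z": 1.0, "wx": 0.121, "wy": 0.0, "wz": 0.0},
    {"x": 0.05, "y": -0.36, "z": 1.0, "wx": 0.121, "wy": 0.0, "wz": 0.0},
    {"x": 0.1, "y": -0.36, "z": 1.0, "wx": 0.121, "wy": 0.0, "wz": 0.0},
    {"x": 0.2, "y": -0.36, "z": 1.0, "wx": 0.121, "wy": 0.0, "wz": 0.0},
    {"x": 0.2, "y": -0.36, "z": 1.0, "wx": 0.121, "wy": 0.0, "wz": 0.0},
    {"x": 0.2, "y": -0.36, "z": 1.0, "wx": 0.121, "wy": 0.0, "wz": 0.0},
    {"x": 0.2, "y": -0.36, "z": 1.0, "wx": 0.121, "wy": 0.0, "wz": 0.0},
    {"x": 0.2, "y": -0.36, "z": 1.0, "wx": 0.121, "wy": 0.0, "wz": 0.0},
    {"x": 0.2, "y": -0.36, "z": 1.0, "wx": 0.121, "wy": 0.0, "wz": 0.0},
  ],
)

```text
clock: 3.12
position: [0.5373, -0.1643, 0.1516]
tool_rot: [2.766, 1.57, 0.988]
force: [-0.7, -0.3, -0.5]
grip_width: 0.0853
```

```bash
python3 - <<'E'
from h import *
print(bot.observe()["clock"]);move([.5408,-.187,.08],-12);move([.5408,-.187,.021],-12)
E
```

```text
3.125
shift [0.1789 0.0202 0.0539] turn [ 0.0003 -0.0001 -0.0001] deg [ 0.1 -0.1 -0. ] mm [71.6  8.1 21.6]
shift [0.3264 0.0201 0.0541] turn [ 0.0003 -0.0001 -0.0001] deg [ 0.1 -0.1 -0. ] mm [130.6   8.   21.6]
```

Emit:
servo_tool(
  targets=[
    {"x": 0.1, "y": 0.02, "z": 0.054, "wx": 0.0, "wy": 0.0, "wz": 0.0},
    {"x": 0.18, "y": 0.02, "z": 0.054, "wx": 0.0, "wy": 0.0, "wz": 0.0},
    {"x": 0.24, "y": 0.02, "z": 0.054, "wx": 0.0, "wy": 0.0, "wz": 0.0},
    {"x": 0.3, "y": 0.02, "z": 0.054, "wx": 0.0, "wy": 0.0, "wz": 0.0},
    {"x": 0.334, "y": 0.02, "z": 0.054, "wx": 0.0, "wy": 0.0, "wz": 0.0},
    {"x": 0.334, "y": 0.02, "z": 0.054, "wx": 0.0, "wy": 0.0, "wz": 0.0},
    {"x": 0.334, "y": 0.02, "z": 0.054, "wx": 0.0, "wy": 0.0, "wz": 0.0},
  ],
)

```text
clock: 4.0
position: [0.5413, -0.1868, 0.0189]
tool_rot: [2.128, 1.569, 0.35]
force: [-0.4, 0.3, 0.5]
grip_width: 0.0853
```

Emit:
servo_tool(
  targets=[
    {"x": 0.0, "y": 0.0, "z": 0.0, "wx": 0.0, "wy": 0.0, "wz": 0.0},
    {"x": 0.0, "y": 0.0, "z": 0.0, "wx": 0.0, "wy": 0.0, "wz": 0.0},
    {"x": 0.0, "y": 0.0, "z": 0.0, "wx": 0.0, "wy": 0.0, "wz": 0.0},
    {"x": 0.0, "y": 0.0, "z": 0.0, "wx": 0.0, "wy": 0.0, "wz": 0.0},
    {"x": 0.0, "y": 0.0, "z": 0.0, "wx": 0.0, "wy": 0.0, "wz": 0.0},
    {"x": 0.0, "y": 0.0, "z": 0.0, "wx": 0.0, "wy": 0.0, "wz": 0.0},
    {"x": 0.0, "y": 0.0, "z": 0.0, "wx": 0.0, "wy": 0.0, "wz": 0.0},
    {"x": 0.0, "y": 0.0, "z": 0.0, "wx": 0.0, "wy": 0.0, "wz": 0.0},
  ],
  grip=-1,
  squeeze=90,
)

```text
clock: 5.0
position: [0.5414, -0.1869, 0.0192]
tool_rot: [2.119, 1.569, 0.341]
force: [-1.8, 2.5, 6.7]
grip_width: 0.0193
```

Emit:
servo_tool(
  targets=[
    {"x": -0.05, "y": 0.0, "z": 0.0, "wx": 0.0, "wy": 0.0, "wz": 0.0},
    {"x": -0.15, "y": 0.0, "z": 0.0, "wx": 0.0, "wy": 0.0, "wz": 0.0},
    {"x": -0.3, "y": 0.0, "z": 0.0, "wx": 0.0, "wy": 0.0, "wz": 0.0},
    {"x": -0.4, "y": 0.0, "z": 0.0, "wx": 0.0, "wy": 0.0, "wz": 0.0},
    {"x": -0.4, "y": 0.0, "z": 0.0, "wx": 0.0, "wy": 0.0, "wz": 0.0},
  ],
)

```text
clock: 5.62
position: [0.5423, -0.1875, 0.1831]
tool_rot: [1.758, 1.564, -0.02]
force: [-0.1, -0.6, -1.9]
grip_width: 0.0185
```

```bash
python3 - <<'E'
from h import *
s=bot.observe();print(s["clock"],s["force"],s["moment"],s["qpos"]);move([.508,.163,.2],-20.5)
im,d=bot.grab_frame("side");save("held.png",cv2.resize(im[100:300,240:440],None,fx=3,fy=3,interpolation=cv2.INTER_CUBIC))
E
```

```text
5.625 [-0.0856825  -0.55584684 -1.92159351] [-0.01033703  0.01558841  0.02356576] [-0.09853322  0.5387535   0.46858     1.81028718 -0.31382043  0.85902838
  0.31136228]
shift [-0.0431 -0.2638 -0.8398] turn [ 0.024  -0.0003 -0.0011] deg [ 8.6 -0.1 -0.4] mm [ -17.2 -105.5 -335.9]
```

View pics/held.png

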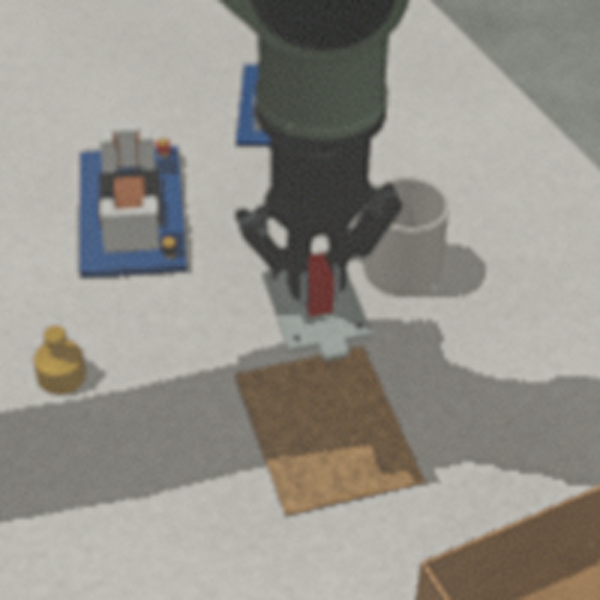

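Emit:
servo_tool(
  targets=[
    {"x": 0.0, "y": -0.263, "z": -0.84, "wx": 0.024, "wy": 0.0, "wz": -0.001},
    {"x": 0.0, "y": -0.263, "z": -0.84, "wx": 0.024, "wy": 0.0, "wz": -0.001},
    {"x": 0.0, "y": -0.263, "z": -0.84, "wx": 0.024, "wy": 0.0, "wz": -0.001},
    {"x": 0.0, "y": -0.263, "z": -0.84, "wx": 0.024, "wy": 0.0, "wz": -0.001},
    {"x": 0.0, "y": -0.263, "z": -0.84, "wx": 0.024, "wy": 0.0, "wz": -0.001},
    {"x": 0.0, "y": -0.263, "z": -0.84, "wx": 0.024, "wy": 0.0, "wz": -0.001},
    {"x": 0.0, "y": -0.263, "z": -0.84, "wx": 0.024, "wy": 0.0, "wz": -0.001},
    {"x": 0.0, "y": -0.263, "z": -0.84, "wx": 0.024, "wy": 0.0, "wz": -0.001},
    {"x": 0.0, "y": -0.263, "z": -0.84, "wx": 0.024, "wy": 0.0, "wz": -0.001},
    {"x": 0.0, "y": -0.263, "z": -0.84, "wx": 0.024, "wy": 0.0, "wz": -0.001},
  ],
)

```text
clock: 6.92
position: [0.5077, 0.1626, 0.1811]
tool_rot: [-2.185, 1.568, 2.169]
force: [-0.3, -0.0, -0.7]
grip_width: 0.0183
```

```bash
python3 - <<'E'
from h import *
s=bot.observe();print(s["clock"],s["position"],s["force"],s["moment"]);move([.508,.163,.1],-20.5)
o=[]
for cam in("top","side"):
    im,d=bot.grab_frame(cam);P=cloud(cam,d);np.savez(cam+"1.npz",im=im,d=d,P=P)
    c=proj(cam,np.array([.508,.163,.12])).astype(int);w=50;o.append(cv2.resize(im[c[1]-w:c[1]+w,c[0]-w:c[0]+w],(400,400),interpolation=cv2.INTER_CUBIC))
    hsv=cv2.cvtColor(im,cv2.COLOR_RGB2HSV);V,S=hsv[...,2],hsv[...,1]
    zu=s["position"][2]-.013
    m=(np.hypot(P[...,0]-.508,P[...,1]-.163)<.075)&(abs(P[...,2]-zu-.005)<.012)&(V>70)&(d>0)
    X=P[m]*1e3;C,Rr=np.linalg.lstsq(np.c_[X[:,:2]-[508,163],np.ones(len(X))],X[:,2],rcond=None)[:2]
    r=cv2.minAreaRect(X[:,:2].astype(np.float32));print(cam,len(X),r,"tilt mrad",C[:2]*1e3,C[2])
save("over.png",np.hstack(o))
E
```

```text
6.925 [0.50773093 0.16257174 0.18109503] [-0.33008926 -0.01381568 -0.65763184] [-0.02257057  0.01689557 -0.00772789]
shift [ 0.2027  0.0007 -0.0009] turn [-0.0002 -0.0002  0.0003] deg [-0.1 -0.1  0.1] mm [81.1  0.3 -0.4]
top 500 ((499.3256530761719, 138.34927368164062), (64.93438720703125, 69.36445617675781), 69.48998260498047) tilt mrad [-8.31576835 -3.47249595] 173.48624178594238
side 377 ((505.4647216796875, 154.75643920898438), (110.41108703613281, 69.61909484863281), 71.06004333496094) tilt mrad [ 5.13064476 11.03209503] 173.08088137161585
```

View pics/over.png

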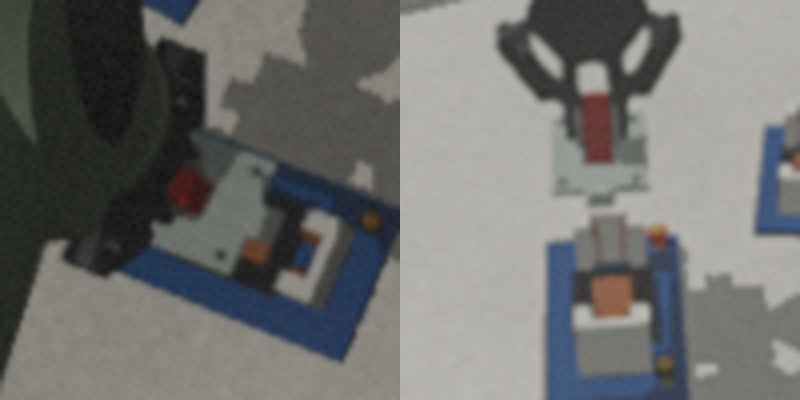

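```bash
cat > fit.py <<'E'
from h import *
from scipy.optimize import minimize
from scipy.ndimage import gaussian_filter
# plate model edges vs. mask: maximise overlap in image of plate outline at z
def outline(x,y,a,z,poly):
    a=np.radians(a);R=np.array([[np.cos(a),-np.sin(a)],[np.sin(a),np.cos(a)]]);q=poly@R.T+[x,y];return np.c_[q,np.full(len(q),z)]
for cam in("top","side"):
    z=np.load(cam+"1.npz");P,d,im=z["P"],z["d"],z["im"];V=im.max(-1)
    m=(np.hypot(P[...,0]-.508,P[...,1]-.163)<.085)&(abs(P[...,2]-.173)<.012)&(V>70)&(d>0)
    X=P[m]*1e3
    for a in(-21.5,-20.5,-19.5):
        r=np.radians(a);ex=np.array([np.cos(r),np.sin(r)]);ey=np.array([-ex[1],ex[0]])
        q=X[:,:2]-[507.7,162.6];hx,hy=q@ex,q@ey
        body=(hy>-43)&(hy<-22)
        # body x edges in 2 y-slices (angle check), body -y edge away from the ear
        e=[tuple(np.round(np.percentile(hx[(hy>l)&(hy<l+8)],[2,98]),1)) for l in(-44,-34,-24)]
        by=np.percentile(hy[(abs(hx)>13)&(abs(hx)<33)],1.5);ear=hy[abs(hx)<8].min();w=hx[hy<-49]
        print(cam,a,"xedges",e,"body -y",by.round(1),"ear -y",ear.round(1),"ear x",w.min().round(1),w.max().round(1))
z=np.load("top0.npz");P,d=z["P"],z["d"]
m=(np.hypot(P[...,0]-.508,P[...,1]-.163)<.085)&(abs(P[...,2]-.064)<.006)&(d>0);X=P[m]*1e3
for a in(-21.5,-20.5,-19.5):
    r=np.radians(a);ex=np.array([np.cos(r),np.sin(r)]);ey=np.array([-ex[1],ex[0]]);q=X[:,:2]-[507.7,162.6];hx,hy=q@ex,q@ey
    for sgn in(1,-1):
        k=hy*sgn>40;print("post",a,sgn,np.percentile(hx[k],[1,99]).round(1),np.percentile(hy[k],[1,99]).round(1))
E
python3 fit.py
```

```text
top -21.5 xedges [(np.float64(-32.0), np.float64(34.1)), (np.float64(-32.3), np.float64(31.6)), (np.float64(-32.5), np.float64(32.3))] body -y -45.4 ear -y -58.2 ear x -8.8 8.3
top -20.5 xedges [(np.float64(-32.4), np.float64(33.4)), (np.float64(-32.9), np.float64(32.2)), (np.float64(-32.8), np.float64(31.9))] body -y -45.1 ear -y -58.1 ear x -9.7 9.7
top -19.5 xedges [(np.float64(-33.1), np.float64(32.7)), (np.float64(-33.4), np.float64(31.7)), (np.float64(-33.1), np.float64(31.5))] body -y -44.9 ear -y -58.0 ear x -10.6 8.8
side -21.5 xedges [(np.float64(-31.4), np.float64(34.4)), (np.float64(-31.6), np.float64(34.7)), (np.float64(-31.6), np.float64(34.4))] body -y -46.4 ear -y -62.1 ear x -8.5 11.3
side -20.5 xedges [(np.float64(-32.2), np.float64(33.7)), (np.float64(-32.1), np.float64(31.8)), (np.float64(-32.0), np.float64(34.2))] body -y -46.7 ear -y -62.2 ear x -9.5 10.3
side -19.5 xedges [(np.float64(-32.7), np.float64(32.8)), (np.float64(-32.6), np.float64(31.4)), (np.float64(-32.3), np.float64(33.8))] body -y -46.9 ear -y -62.3 ear x -10.6 18.3
post -21.5 1 [-28.1  25.7] [44.6 70.7]
post -21.5 -1 [-26.4  29. ] [-70.5 -46.2]
post -20.5 1 [-27.1  26.6] [45.  70.9]
post -20.5 -1 [-27.6  28.1] [-70.4 -45.8]
post -19.5 1 [-25.9  27.5] [45.  71.1]
post -19.5 -1 [-28.7  27. ] [-70.6 -45.6]
```

Emit:
servo_tool(
  targets=[
    {"x": 0.06, "y": 0.001, "z": -0.0015, "wx": 0.0, "wy": 0.0, "wz": 0.0},
    {"x": 0.14, "y": 0.001, "z": -0.0015, "wx": 0.0, "wy": 0.0, "wz": 0.0},
    {"x": 0.2, "y": 0.001, "z": -0.0015, "wx": 0.0, "wy": 0.0, "wz": 0.0},
    {"x": 0.235, "y": 0.001, "z": -0.0015, "wx": 0.0, "wy": 0.0, "wz": 0.0},
    {"x": 0.24, "y": 0.001, "z": -0.0015, "wx": 0.0, "wy": 0.0, "wz": 0.0},
    {"x": 0.245, "y": 0.001, "z": -0.0015, "wx": 0.0, "wy": 0.0, "wz": 0.0},
    {"x": 0.245, "y": 0.001, "z": -0.0015, "wx": 0.0, "wy": 0.0, "wz": 0.0},
  ],
)

```text
clock: 7.9
position: [0.5085, 0.1637, 0.0837]
tool_rot: [-2.581, 1.568, 1.773]
force: [1.8, 0.8, -1.5]
grip_width: 0.0187
```

```bash
python3 - <<'E'
from h import *
s=bot.observe();print(s["clock"],s["position"],s["force"],s["moment"]);move([.508,.1631,.075],-20.5)
o=[]
for cam in("top","side"):
    im,d=bot.grab_frame(cam)
    c=proj(cam,np.array([.508,.163,.06])).astype(int);w=42;o.append(cv2.resize(im[c[1]-w:c[1]+w,c[0]-w:c[0]+w],(400,400),interpolation=cv2.INTER_CUBIC))
save("over2.png",np.clip(np.hstack(o)*1.3,0,255).astype(np.uint8))
E
```

```text
7.9 [0.50846891 0.16373045 0.08369313] [ 1.75532126  0.78402907 -1.4560337 ] [-0.01285455  0.06323264 -0.02791984]
shift [ 0.0217 -0.0005  0.0019] turn [-0.0001 -0.0004  0.0002] deg [-0.  -0.1  0.1] mm [ 8.7 -0.2  0.8]
```

View pics/over2.png

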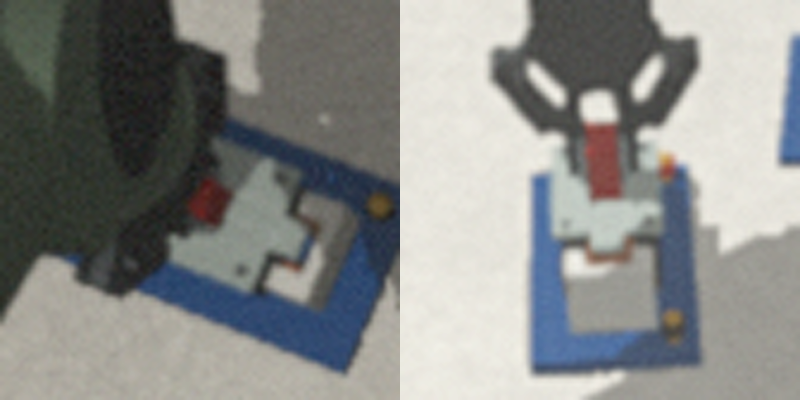

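Emit:
servo_tool(
  targets=[
    {"x": 0.0, "y": -0.0005, "z": 0.0015, "wx": 0.0, "wy": 0.0, "wz": 0.0},
    {"x": 0.007, "y": -0.0005, "z": 0.0015, "wx": 0.0, "wy": 0.0, "wz": 0.0},
    {"x": 0.013, "y": -0.0005, "z": 0.0015, "wx": 0.0, "wy": 0.0, "wz": 0.0},
    {"x": 0.018, "y": -0.0005, "z": 0.0015, "wx": 0.0, "wy": 0.0, "wz": 0.0},
    {"x": 0.021, "y": -0.0005, "z": 0.0015, "wx": 0.0, "wy": 0.0, "wz": 0.0},
    {"x": 0.024, "y": -0.0005, "z": 0.0015, "wx": 0.0, "wy": 0.0, "wz": 0.0},
    {"x": 0.024, "y": -0.0005, "z": 0.0015, "wx": 0.0, "wy": 0.0, "wz": 0.0},
  ],
)

```text
clock: 8.88
position: [0.508, 0.1633, 0.074]
tool_rot: [-2.509, 1.568, 1.845]
force: [-0.8, -0.5, -1.6]
grip_width: 0.0187
```

```bash
python3 - <<'E'
from h import *
s=bot.observe();print(s["clock"],s["position"],s["force"],s["moment"]);move([.508,.1631,.064],-20.5)
E
```

```text
8.875 [0.50796693 0.1632606  0.0739741 ] [-0.77216615 -0.45145817 -1.59996399] [ 0.02721785 -0.04419282 -0.03562123]
shift [0.0249 0.0003 0.0004] turn [-0.0001 -0.0004  0.0003] deg [-0.  -0.1  0.1] mm [10.   0.1  0.2]
```

Emit:
servo_tool(
  targets=[
    {"x": 0.004, "y": 0.0, "z": 0.0, "wx": 0.0, "wy": 0.0, "wz": 0.0},
    {"x": 0.008, "y": 0.0, "z": 0.0, "wx": 0.0, "wy": 0.0, "wz": 0.0},
    {"x": 0.012, "y": 0.0, "z": 0.0, "wx": 0.0, "wy": 0.0, "wz": 0.0},
    {"x": 0.016, "y": 0.0, "z": 0.0, "wx": 0.0, "wy": 0.0, "wz": 0.0},
    {"x": 0.02, "y": 0.0, "z": 0.0, "wx": 0.0, "wy": 0.0, "wz": 0.0},
    {"x": 0.02, "y": 0.0, "z": 0.0, "wx": 0.0, "wy": 0.0, "wz": 0.0},
  ],
)

```text
clock: 9.62
position: [0.5079, 0.1633, 0.0659]
tool_rot: [-2.482, 1.568, 1.872]
force: [-0.6, 0.5, -0.9]
grip_width: 0.019
```

```bash
python3 - <<'E'
from h import *
s=bot.observe();print(s["clock"],s["position"],s["force"],s["moment"]);move([.508,.1631,.056],-20.5)
E
```

```text
9.625 [0.50792853 0.16331254 0.06592777] [-0.63898011  0.45713355 -0.93200843] [ 0.11160853  0.13383486 -0.06485208]
shift [0.0248 0.0004 0.0005] turn [-0.0001 -0.0004  0.0003] deg [-0.  -0.1  0.1] mm [9.9 0.2 0.2]
```

Emit:
servo_tool(
  targets=[
    {"x": 0.003, "y": 0.0, "z": 0.0, "wx": 0.0, "wy": 0.0, "wz": 0.0},
    {"x": 0.006, "y": 0.0, "z": 0.0, "wx": 0.0, "wy": 0.0, "wz": 0.0},
    {"x": 0.009, "y": 0.0, "z": 0.0, "wx": 0.0, "wy": 0.0, "wz": 0.0},
    {"x": 0.012, "y": 0.0, "z": 0.0, "wx": 0.0, "wy": 0.0, "wz": 0.0},
    {"x": 0.015, "y": 0.0, "z": 0.0, "wx": 0.0, "wy": 0.0, "wz": 0.0},
    {"x": 0.015, "y": 0.0, "z": 0.0, "wx": 0.0, "wy": 0.0, "wz": 0.0},
  ],
)

```text
clock: 10.38
position: [0.5082, 0.1635, 0.0601]
tool_rot: [-2.67, 1.568, 1.684]
force: [-0.0, 1.2, 2.5]
grip_width: 0.0188
```

```bash
python3 - <<'E'
from h import *
s=bot.observe();print(s["clock"],s["position"],s["force"],s["moment"]);move([.508,.1631,.05],-20.5)
E
```

```text
10.375 [0.50816085 0.16349487 0.06006258] [-0.0316885   1.21260902  2.45677651] [ 0.32578907  0.04464599 -0.10414146]
shift [0.0252 0.     0.0011] turn [-0.0001 -0.0004  0.0002] deg [-0.  -0.2  0.1] mm [10.1  0.   0.5]
```

Emit:
servo_tool(
  targets=[
    {"x": 0.003, "y": 0.0, "z": 0.001, "wx": 0.0, "wy": 0.0, "wz": 0.0},
    {"x": 0.006, "y": 0.0, "z": 0.001, "wx": 0.0, "wy": 0.0, "wz": 0.0},
    {"x": 0.009, "y": 0.0, "z": 0.001, "wx": 0.0, "wy": 0.0, "wz": 0.0},
    {"x": 0.012, "y": 0.0, "z": 0.001, "wx": 0.0, "wy": 0.0, "wz": 0.0},
    {"x": 0.015, "y": 0.0, "z": 0.001, "wx": 0.0, "wy": 0.0, "wz": 0.0},
  ],
)

```text
clock: 11.0
position: [0.5082, 0.1633, 0.0542]
tool_rot: [-2.794, 1.568, 1.56]
force: [-0.9, -0.1, 6.8]
grip_width: 0.0188
```

```bash
python3 - <<'E'
from h import *
s=bot.observe();print(s["clock"],s["position"],s["force"],s["moment"]);move([.508,.1631,.044],-20.5)
E
```

```text
11.0 [0.50819155 0.16326231 0.05420526] [-0.85060082 -0.08549207  6.83604665] [ 0.1096341   0.24810936 -0.05679118]
shift [ 0.0255 -0.0003  0.0006] turn [-0.0001 -0.0005  0.0002] deg [-0.  -0.2  0.1] mm [10.2 -0.1  0.3]
```

Emit:
servo_tool(
  targets=[
    {"x": 0.004, "y": 0.0, "z": 0.0, "wx": 0.0, "wy": 0.0, "wz": 0.0},
    {"x": 0.008, "y": 0.0, "z": 0.0, "wx": 0.0, "wy": 0.0, "wz": 0.0},
    {"x": 0.012, "y": 0.0, "z": 0.0, "wx": 0.0, "wy": 0.0, "wz": 0.0},
    {"x": 0.016, "y": 0.0, "z": 0.0, "wx": 0.0, "wy": 0.0, "wz": 0.0},
    {"x": 0.02, "y": 0.0, "z": 0.0, "wx": 0.0, "wy": 0.0, "wz": 0.0},
  ],
)

```text
clock: 11.62
position: [0.5083, 0.1633, 0.0463]
tool_rot: [-2.844, 1.567, 1.51]
force: [-1.7, 0.1, 6.0]
grip_width: 0.0187
```

Emit:
servo_tool(
  targets=[
    {"x": 0.0025, "y": 0.0, "z": 0.0, "wx": 0.0, "wy": 0.0, "wz": 0.0},
    {"x": 0.005, "y": 0.0, "z": 0.0, "wx": 0.0, "wy": 0.0, "wz": 0.0},
  ],
)

```text
clock: 11.88
position: [0.5083, 0.1634, 0.0444]
tool_rot: [-2.879, 1.567, 1.475]
force: [-1.4, 1.5, 5.8]
grip_width: 0.0187
```

Emit:
servo_tool(
  targets=[
    {"x": 0.0025, "y": 0.0, "z": 0.0, "wx": 0.0, "wy": 0.0, "wz": 0.0},
    {"x": 0.005, "y": 0.0, "z": 0.0, "wx": 0.0, "wy": 0.0, "wz": 0.0},
  ],
)

```text
clock: 12.12
position: [0.5083, 0.1634, 0.0425]
tool_rot: [-2.883, 1.567, 1.471]
force: [-2.0, 0.1, 7.9]
grip_width: 0.019
```

```bash
python3 - <<'E'
from h import *
s=bot.observe();print(s["clock"],s["position"],s["force"],s["moment"]);move([.508,.1631,.04],-20.5)
E
```

```text
12.125 [0.50833945 0.16336815 0.04248819] [-2.04393043  0.09917636  7.9266404 ] [ 0.07836259  0.34774203 -0.00817993]
shift [ 0.0062 -0.0006  0.0009] turn [-0.0001 -0.0006  0.0001] deg [-0.  -0.2  0.1] mm [ 2.5 -0.2  0.4]
```

Force is starting to rise, which fits contact with the pad at underside ≈ 29.5 mm. I'll go on in 0.5–1 mm steps.

Emit:
servo_tool(
  targets=[
    {"x": 0.0012, "y": 0.0, "z": 0.0, "wx": 0.0, "wy": 0.0, "wz": 0.0},
    {"x": 0.0025, "y": 0.0, "z": 0.0, "wx": 0.0, "wy": 0.0, "wz": 0.0},
  ],
)

```text
clock: 12.38
position: [0.5084, 0.1634, 0.0417]
tool_rot: [-2.919, 1.567, 1.435]
force: [-3.1, 1.0, 7.9]
grip_width: 0.0188
```

Emit:
servo_tool(
  targets=[
    {"x": 0.0012, "y": 0.0, "z": 0.0, "wx": 0.0, "wy": 0.0, "wz": 0.0},
    {"x": 0.0025, "y": 0.0, "z": 0.0, "wx": 0.0, "wy": 0.0, "wz": 0.0},
  ],
)

```text
clock: 12.62
position: [0.5084, 0.1634, 0.0409]
tool_rot: [-2.91, 1.567, 1.444]
force: [-2.2, -0.1, 7.9]
grip_width: 0.0188
```

Emit:
servo_tool(
  targets=[
    {"x": 0.0012, "y": 0.0, "z": 0.0, "wx": 0.0, "wy": 0.0, "wz": 0.0},
    {"x": 0.0025, "y": 0.0, "z": 0.0, "wx": 0.0, "wy": 0.0, "wz": 0.0},
  ],
)

```text
clock: 12.88
position: [0.5084, 0.1634, 0.0401]
tool_rot: [-2.92, 1.567, 1.434]
force: [-2.2, 0.6, 9.1]
grip_width: 0.019
```

Emit:
servo_tool(
  targets=[
    {"x": 0.0012, "y": 0.0, "z": 0.0, "wx": 0.0, "wy": 0.0, "wz": 0.0},
    {"x": 0.002, "y": 0.0, "z": 0.0, "wx": 0.0, "wy": 0.0, "wz": 0.0},
  ],
)

```text
clock: 13.12
position: [0.5084, 0.1634, 0.0395]
tool_rot: [-2.912, 1.566, 1.442]
force: [-2.7, -0.5, 9.7]
grip_width: 0.0188
```

Emit:
servo_tool(
  targets=[
    {"x": 0.001, "y": 0.0, "z": 0.0, "wx": 0.0, "wy": 0.0, "wz": 0.0},
    {"x": 0.0015, "y": 0.0, "z": 0.0, "wx": 0.0, "wy": 0.0, "wz": 0.0},
  ],
)

```text
clock: 13.38
position: [0.5084, 0.1634, 0.0393]
tool_rot: [-2.925, 1.566, 1.428]
force: [-3.8, -0.7, 14.9]
grip_width: 0.0191
```

Emit:
servo_tool(
  targets=[
    {"x": 0.001, "y": 0.0, "z": 0.0, "wx": 0.0, "wy": 0.0, "wz": 0.0},
    {"x": 0.0015, "y": 0.0, "z": 0.0, "wx": 0.0, "wy": 0.0, "wz": 0.0},
  ],
)

```text
clock: 13.62
position: [0.5084, 0.1634, 0.0392]
tool_rot: [-2.926, 1.566, 1.428]
force: [-5.0, 0.1, 17.7]
grip_width: 0.0186
```

```bash
python3 - <<'E'
from h import *
s=bot.observe();R=Ro.from_euler("xyz",s["tool_rot"]).as_matrix();print(s["clock"],s["force"],"M tool",R.T@s["moment"],"tool x",R[:,0],"F tool",R.T@s["force"]); print(R.round(3))
for cam in("top","side"):
    im,d=bot.grab_frame(cam);P=cloud(cam,d);V=im.max(-1).astype(int);S=V-im.min(-1)
    r=np.radians(-20.5);ex=np.array([np.cos(r),np.sin(r)]);ey=np.array([-ex[1],ex[0]]);q=P[...,:2]-[.508,.163];hx,hy=q@ex*1e3,q@ey*1e3
    m=(abs(hx)<32)&(abs(hy)<43)&(d>0)&(abs(P[...,2]-.031)<.01)&(V>70)&(S<40)
    A=np.c_[hx[m],hy[m],np.ones(m.sum())];C=np.linalg.lstsq(A,P[m][:,2]*1e3,rcond=None)[0];res=(P[m][:,2]*1e3-A@C).std();se=res*np.sqrt(np.diag(np.linalg.inv(A.T@A)))
    print(cam,m.sum(),"slope x,y mrad",C[:2]*1e3,"+-",se[:2]*1e3,"top z",C[2])
E
```

```text
13.625 [-5.01983046  0.06957856 17.71065379] M tool [ 0.08487551 -0.67696931 -0.86815074] tool x [ 7.17015884e-04  4.99877128e-03 -9.99987249e-01] F tool [-17.71367945  -4.74432885   1.60863319]
[[ 0.001  0.936 -0.351]
 [ 0.005 -0.351 -0.936]
 [-1.    -0.001 -0.005]]
top 274 slope x,y mrad [-14.72894636 -19.9588787 ] +- [ 6.6414768  11.76605029] top z 31.28761067323965
side 124 slope x,y mrad [-20.58379021 -17.70789337] +- [10.29424792 11.51128323] top z 30.883029338187278
```

Emit:
servo_tool(
  targets=[
    {"x": 0.0, "y": 0.0, "z": 0.0, "wx": 0.0, "wy": 0.0, "wz": 0.0},
    {"x": 0.0, "y": 0.0, "z": 0.0, "wx": 0.0, "wy": 0.0, "wz": 0.0},
    {"x": 0.0, "y": 0.0, "z": 0.0, "wx": 0.0, "wy": 0.0, "wz": 0.0},
    {"x": 0.0, "y": 0.0, "z": 0.0, "wx": 0.0, "wy": 0.0, "wz": 0.0},
    {"x": 0.0, "y": 0.0, "z": 0.0, "wx": 0.0, "wy": 0.0, "wz": 0.0},
  ],
  grip=0.3,
)

```text
clock: 14.35
position: [0.5084, 0.1634, 0.0391]
tool_rot: [-2.925, 1.566, 1.429]
force: [0.5, 0.1, 0.2]
grip_width: 0.0555
```

Emit:
servo_tool(
  targets=[
    {"x": -0.05, "y": 0.0, "z": 0.0, "wx": 0.0, "wy": 0.0, "wz": 0.0},
    {"x": -0.12, "y": 0.0, "z": 0.0, "wx": 0.0, "wy": 0.0, "wz": 0.0},
    {"x": -0.2, "y": 0.0, "z": 0.0, "wx": 0.0, "wy": 0.0, "wz": 0.0},
    {"x": -0.2, "y": 0.0, "z": 0.0, "wx": 0.0, "wy": 0.0, "wz": 0.0},
  ],
)

```text
clock: 14.85
position: [0.5093, 0.1634, 0.1209]
tool_rot: [2.989, 1.563, 1.06]
force: [-0.0, 0.5, -0.1]
grip_width: 0.0555
```

```bash
cat > lev.py <<'E'
from h import *
import sys
s=bot.observe();print(s["clock"],s["position"],s["force"])
r=np.radians(-20.5);ex=np.array([np.cos(r),np.sin(r)]);ey=np.array([-ex[1],ex[0]]);o=[]
for cam in("top","side"):
    im=None;ds=[]
    for _ in range(6):
        im,d=bot.grab_frame(cam);ds.append(d)
    d=np.median(ds,0);P=cloud(cam,d);V=im.max(-1).astype(int);S=V-im.min(-1)
    q=P[...,:2]-[.508,.163];hx,hy=q@ex*1e3,q@ey*1e3
    def fit(m,n):
        A=np.c_[hx[m],hy[m],np.ones(m.sum())];z=P[m][:,2]*1e3;C=np.linalg.lstsq(A,z,rcond=None)[0]
        res=(z-A@C).std();se=res*np.sqrt(np.diag(np.linalg.inv(A.T@A)));print(cam,n,m.sum(),"slope mrad",(C[:2]*1e3).round(1),"+-",(se[:2]*1e3).round(1),"z0",C[2].round(2))
    ok=(d>0)
    fit(ok&(abs(hx)<33)&(abs(hy)<44)&(abs(P[...,2]-.031)<.008)&(V>70)&(S<40),"plate")
    fit(ok&(abs(hx)<33)&(abs(hy)<75)&(abs(hy)>44)&(abs(P[...,2]-.064)<.006),"posts")
    B=np.abs(hx)<54;fit(ok&B&(abs(hy)<93)&(abs(P[...,2]-.014)<.005)&(im[...,2].astype(int)-im[...,0]>25),"board")
    fit(ok&(np.hypot(hx,hy)>120)&(np.hypot(hx,hy)<200)&(abs(P[...,2])<.006)&(S<40),"table")
    c=proj(cam,np.array([.508,.163,.05])).astype(int);w=42;o.append(cv2.resize(im[c[1]-w:c[1]+w,c[0]-w:c[0]+w],(400,400),interpolation=cv2.INTER_CUBIC))
save(sys.argv[1],np.clip(np.hstack(o)*1.3,0,255).astype(np.uint8));print(bot.observe()["clock"])
E
python3 lev.py rel.png
```

```text
14.85 [0.50932955 0.16343403 0.12092119] [-0.03556102  0.51420511 -0.12692904]
top plate 439 slope mrad [-1.9 -1.7] +- [2.5 2.4] z0 32.04
top posts 162 slope mrad [-8.3 26. ] +- [ 6.6 16.8] z0 66.02
top board 631 slope mrad [-2.6 -2.3] +- [1.1 1. ] z0 14.68
top table 7675 slope mrad [-1.1 -2.1] +- [0.1 0.1] z0 0.57
side plate 205 slope mrad [ 2.1 -1.5] +- [4.  4.1] z0 30.87
side posts 188 slope mrad [5.2 1.4] +- [6.9 2.1] z0 62.73
side board 466 slope mrad [0.4 0.9] +- [1.2 0.8] z0 13.63
side table 4995 slope mrad [0.2 0.4] +- [0.1 0.1] z0 -0.28
15.45
```

View pics/rel.png

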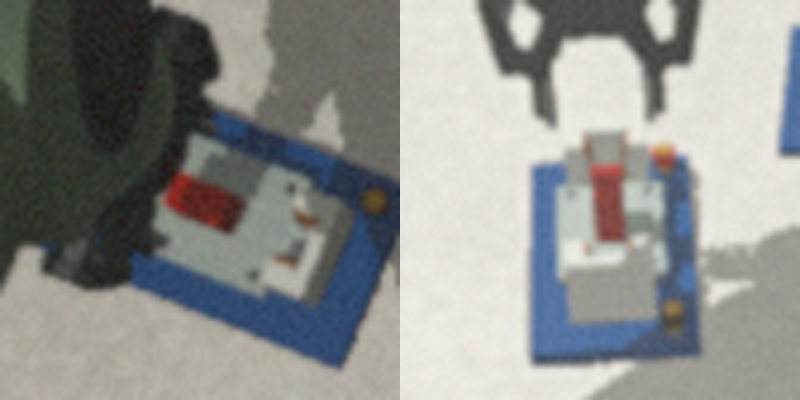

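The plate is level to within measurement error. As a final check I'll press gently on the handle's top with the fingers shut, to make sure it is firm on the seat.

Emit:
servo_tool(
  targets=[
    {"x": 0.0, "y": 0.0, "z": 0.0, "wx": 0.0, "wy": 0.0, "wz": 0.0},
    {"x": 0.0, "y": 0.0, "z": 0.0, "wx": 0.0, "wy": 0.0, "wz": 0.0},
    {"x": 0.0, "y": 0.0, "z": 0.0, "wx": 0.0, "wy": 0.0, "wz": 0.0},
    {"x": 0.0, "y": 0.0, "z": 0.0, "wx": 0.0, "wy": 0.0, "wz": 0.0},
    {"x": 0.0, "y": 0.0, "z": 0.0, "wx": 0.0, "wy": 0.0, "wz": 0.0},
    {"x": 0.0, "y": 0.0, "z": 0.0, "wx": 0.0, "wy": 0.0, "wz": 0.0},
  ],
  grip=-1,
)

```text
clock: 16.2
position: [0.5083, 0.1629, 0.1189]
tool_rot: [-2.869, 1.566, 1.485]
force: [-0.1, 0.5, 0.1]
grip_width: 0.0
```

```bash
python3 - <<'E'
from h import *
print(bot.observe()["grip_width"]);move([.508,.163,.076],-20.5)
E
```

```text
2.0002043753270334e-05
shift [ 0.1073 -0.0006  0.0006] turn [-0.0001 -0.0007  0.0002] deg [-0.  -0.3  0.1] mm [42.9 -0.2  0.3]
```

Emit:
servo_tool(
  targets=[
    {"x": 0.05, "y": 0.0, "z": 0.0, "wx": 0.0, "wy": -0.0007, "wz": 0.0},
    {"x": 0.085, "y": 0.0, "z": 0.0, "wx": 0.0, "wy": -0.0007, "wz": 0.0},
    {"x": 0.1, "y": 0.0, "z": 0.0, "wx": 0.0, "wy": -0.0007, "wz": 0.0},
    {"x": 0.107, "y": 0.0, "z": 0.0, "wx": 0.0, "wy": -0.0007, "wz": 0.0},
    {"x": 0.107, "y": 0.0, "z": 0.0, "wx": 0.0, "wy": -0.0007, "wz": 0.0},
  ],
)

```text
clock: 16.82
position: [0.5085, 0.1631, 0.0763]
tool_rot: [-1.891, 1.57, 2.463]
force: [-0.1, 0.2, -0.2]
grip_width: -0.0001
```

Emit:
servo_tool(
  targets=[
    {"x": 0.002, "y": 0.0, "z": 0.0, "wx": 0.0, "wy": 0.0, "wz": 0.0},
    {"x": 0.004, "y": 0.0, "z": 0.0, "wx": 0.0, "wy": 0.0, "wz": 0.0},
    {"x": 0.006, "y": 0.0, "z": 0.0, "wx": 0.0, "wy": 0.0, "wz": 0.0},
    {"x": 0.008, "y": 0.0, "z": 0.0, "wx": 0.0, "wy": 0.0, "wz": 0.0},
  ],
)

```text
clock: 17.32
position: [0.5085, 0.1632, 0.0731]
tool_rot: [-1.951, 1.57, 2.403]
force: [0.2, 0.2, -0.0]
grip_width: -0.0002
```

Emit:
servo_tool(
  targets=[
    {"x": 0.001, "y": 0.0, "z": 0.0, "wx": 0.0, "wy": 0.0, "wz": 0.0},
    {"x": 0.002, "y": 0.0, "z": 0.0, "wx": 0.0, "wy": 0.0, "wz": 0.0},
  ],
)

```text
clock: 17.58
position: [0.5085, 0.1631, 0.0723]
tool_rot: [-1.916, 1.57, 2.438]
force: [0.4, 0.7, -0.1]
grip_width: -0.0001
```

Emit:
servo_tool(
  targets=[
    {"x": 0.001, "y": 0.0, "z": 0.0, "wx": 0.0, "wy": 0.0, "wz": 0.0},
    {"x": 0.0015, "y": 0.0, "z": 0.0, "wx": 0.0, "wy": 0.0, "wz": 0.0},
  ],
)

```text
clock: 17.82
position: [0.5084, 0.1631, 0.0716]
tool_rot: [-1.886, 1.57, 2.468]
force: [-0.0, -0.3, -0.9]
grip_width: 0.0001
```

Emit:
servo_tool(
  targets=[
    {"x": 0.001, "y": 0.0, "z": 0.0, "wx": 0.0, "wy": 0.0, "wz": 0.0},
    {"x": 0.0015, "y": 0.0, "z": 0.0, "wx": 0.0, "wy": 0.0, "wz": 0.0},
  ],
)

```text
clock: 18.08
position: [0.5085, 0.1631, 0.0712]
tool_rot: [-2.069, 1.57, 2.284]
force: [-0.6, -0.9, 7.9]
grip_width: -0.0
```

Emit:
servo_tool(
  targets=[
    {"x": 0.001, "y": 0.0, "z": 0.0, "wx": 0.0, "wy": 0.0, "wz": 0.0},
    {"x": 0.001, "y": 0.0, "z": 0.0, "wx": 0.0, "wy": 0.0, "wz": 0.0},
  ],
)

```text
clock: 18.32
position: [0.5086, 0.1632, 0.0712]
tool_rot: [-2.294, 1.569, 2.06]
force: [-2.2, 0.3, 10.0]
grip_width: 0.0003
```

Emit:
servo_tool(
  targets=[
    {"x": 0.001, "y": 0.0, "z": 0.0, "wx": 0.0, "wy": 0.0, "wz": 0.0},
    {"x": 0.001, "y": 0.0, "z": 0.0, "wx": 0.0, "wy": 0.0, "wz": 0.0},
  ],
)

```text
clock: 18.58
position: [0.5086, 0.1632, 0.0712]
tool_rot: [-2.43, 1.569, 1.923]
force: [-2.5, -0.6, 11.0]
grip_width: -0.0003
```

Emit:
servo_tool(
  targets=[
    {"x": 0.001, "y": 0.0, "z": 0.0, "wx": 0.0, "wy": 0.0, "wz": 0.0},
    {"x": 0.002, "y": 0.0, "z": 0.0, "wx": 0.0, "wy": 0.0, "wz": 0.0},
  ],
)

```text
clock: 18.82
position: [0.5087, 0.1632, 0.071]
tool_rot: [-2.6, 1.569, 1.753]
force: [-4.3, -1.2, 19.6]
grip_width: 0.0001
```

Emit:
servo_tool(
  targets=[
    {"x": 0.001, "y": 0.0, "z": 0.0, "wx": 0.0, "wy": 0.0, "wz": 0.0},
    {"x": 0.0015, "y": 0.0, "z": 0.0, "wx": 0.0, "wy": 0.0, "wz": 0.0},
  ],
)

```text
clock: 19.08
position: [0.5087, 0.1632, 0.071]
tool_rot: [-2.662, 1.568, 1.692]
force: [-5.5, -1.3, 19.4]
grip_width: 0.0001
```

Emit:
servo_tool(
  targets=[
    {"x": -0.05, "y": 0.0, "z": 0.0, "wx": 0.0, "wy": 0.0, "wz": 0.0},
    {"x": -0.15, "y": 0.0, "z": 0.0, "wx": 0.0, "wy": 0.0, "wz": 0.0},
    {"x": -0.3, "y": 0.0, "z": 0.0, "wx": 0.0, "wy": 0.0, "wz": 0.0},
    {"x": -0.4, "y": 0.0, "z": 0.3, "wx": 0.0, "wy": 0.0, "wz": 0.0},
    {"x": -0.4, "y": 0.0, "z": 0.4, "wx": 0.0, "wy": 0.0, "wz": 0.0},
    {"x": -0.4, "y": 0.0, "z": 0.4, "wx": 0.0, "wy": 0.0, "wz": 0.0},
    {"x": -0.4, "y": 0.0, "z": 0.4, "wx": 0.0, "wy": 0.0, "wz": 0.0},
  ],
)

```text
clock: 19.95
position: [0.452, 0.0108, 0.2314]
tool_rot: [-3.02, 1.567, 1.329]
force: [0.3, -0.4, 0.3]
grip_width: 0.0002
```

```bash
python3 lev.py fin.png
```

```text
19.95 [0.4519685  0.01081841 0.23139653] [ 0.33298662 -0.42976315  0.2834188 ]
  ret = _var(a, axis=axis, dtype=dtype, out=out, ddof=ddof,
  arrmean = um.true_divide(arrmean, div, out=arrmean,
  ret = ret.dtype.type(ret / rcount)
Traceback (most recent call last):
  File "lev.py", line 15, in <module>
    fit(ok&(abs(hx)<33)&(abs(hy)<44)&(abs(P[...,2]-.031)<.008)&(V>70)&(S<40),"plate")
    ~~~^^^^^^^^^^^^^^^^^^^^^^^^^^^^^^^^^^^^^^^^^^^^^^^^^^^^^^^^^^^^^^^^^^^^^^^^^^^^^^
  File "lev.py", line 13, in fit
    res=(z-A@C).std();se=res*np.sqrt(np.diag(np.linalg.inv(A.T@A)));print(cam,n,m.sum(),"slope mrad",(C[:2]*1e3).round(1),"+-",(se[:2]*1e3).round(1),"z0",C[2].round(2))
                                             ~~~~~~~~~~~~~^^^^^^^
numpy.linalg.LinAlgError: Singular matrix
```

The arm is blocking the top camera's view of the holder, so I'll clear it aside.

Emit:
servo_tool(
  targets=[
    {"x": 0.0, "y": 0.25, "z": 0.5, "wx": 0.0, "wy": 0.0, "wz": 0.0},
    {"x": 0.0, "y": 0.25, "z": 0.5, "wx": 0.0, "wy": 0.0, "wz": 0.0},
    {"x": 0.0, "y": 0.25, "z": 0.5, "wx": 0.0, "wy": 0.0, "wz": 0.0},
    {"x": 0.0, "y": 0.25, "z": 0.5, "wx": 0.0, "wy": 0.0, "wz": 0.0},
    {"x": 0.0, "y": 0.25, "z": 0.5, "wx": 0.0, "wy": 0.0, "wz": 0.0},
    {"x": 0.0, "y": 0.25, "z": 0.5, "wx": 0.0, "wy": 0.0, "wz": 0.0},
  ],
)

```text
clock: 21.0
position: [0.4764, -0.2077, 0.2293]
tool_rot: [-2.201, 1.568, 2.154]
force: [0.4, 0.1, 1.0]
grip_width: -0.0002
```

```bash
sed -i 's/    def fit(m,n):/    def fit(m,n):\n        if m.sum()<20: return print(cam,n,"hidden")/' lev.py; python3 lev.py fin.png
```

```text
21.0 [ 0.47644304 -0.20771791  0.22931022] [0.39005837 0.09935591 0.98052063]
top plate 661 slope mrad [-1.4  0.5] +- [1.9 1.5] z0 32.0
top posts 314 slope mrad [-11.6  -2.7] +- [4.9 1.5] z0 64.22
top board 937 slope mrad [-2.5 -1. ] +- [0.9 0.6] z0 14.75
top table 10391 slope mrad [-1.3 -1.5] +- [0.1 0.1] z0 0.63
side plate 206 slope mrad [4.9 5.3] +- [4.2 4.3] z0 30.92
side posts 186 slope mrad [ 8.3 -0.3] +- [6.6 2. ] z0 62.9
side board 415 slope mrad [1.  0.7] +- [1.4 0.9] z0 13.64
side table 3690 slope mrad [-0.   0.6] +- [0.2 0.1] z0 -0.27
21.6
```

View pics/fin.png

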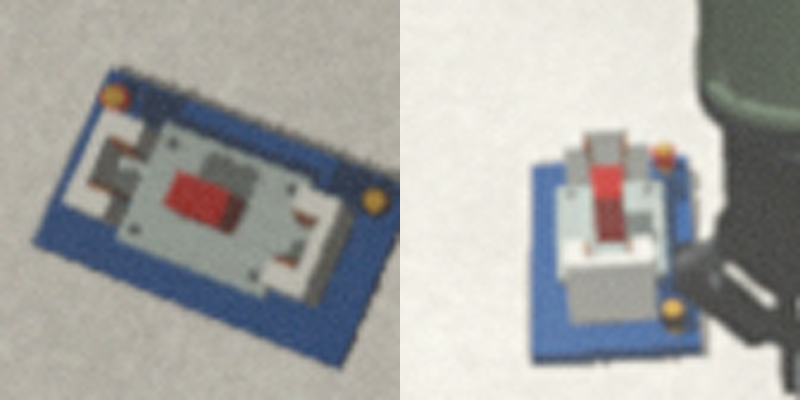

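The plate sits flat between the intact posts with both ears in their slots, and the gripper is well clear of it. I'm handing in.

```bash
python3 -c "
from h import *
print(bot.job_done(),bot.observe()['clock'])"
```

```text
the job is handed in; nothing more can be done
the job is handed in; nothing more can be done
```

The plate is home in the large holder, released, and the job is handed in at about 21.6 s of the 64 s. I picked it up by the red handle and slid both ears into the clips, which took about 8 N. I pressed until the force rose sharply at the seat, with a peak of about 18–19 N. Then I let go and pressed once more, gently, on top of the handle (about 19.6 N, and it gave no more than 0.2 mm).

**Last checks:**
- **Level:** the plate is level to within about 2 mrad in the top camera. The side camera shows about 5 ± 4 mrad, which is within its noise.
- **Height:** the plate's upper face is at about 31.3 mm, so the seat is at about 26.3 mm. By feel, pressing on the handle gave about 26.1 mm.
- **Scene:** both ears are in their slots, the posts look whole, and the gripper is well clear of the holder. I did not re-measure the mug, weight and box at the end; the arm passed well above or clear of them.

**What disagreed:**
- **Tilt while gripped:** the measurement showed about 15–20 ± 10 mrad of tilt, which was gone after release.
- **Camera heights:** the two cameras differ by about 1 mm in height, within their calibration.
- **First final look:** it failed because the arm hid the holder from the top camera. I moved the arm aside and measured again.

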